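# Open the roller arm of the rind-brushing turntable and hold it for the changeover

### The job

The brushing timer has run out and a colleague is about to lift the cheese off the turntable: first put the red-knobbed direction lever into neutral (upright, at the green mark) so that the table cannot restart. Then take the sprung roller arm by its black upright grip, swing it away from the cheese all the way back to its rubber stop, without letting it snap back towards the rind, and finish while still holding it there against its spring; nothing latches it. Leave the cheese, the hand brush, the cheese trier and the pail where they are.

Things in the scene. Friction and masses are not known exactly. Their poses are not given: they have to be found in the camera images.
- lever (a joint): angle of the direction lever in rad: 0 = upright, neutral, at the green mark; positive = leaning to the lever box's own -x side (towards the robot), negative = to its +x side; range -0.65 to 0.65. The machine is at rest whatever the lever says. It stays where it is left; about 2 N at the knob moves it
- lever_knob (a point): centre of the red ball knob, 32 mm in diameter, on top of the 11 mm steel lever, 105 mm from the lever's pivot
- lever_pivot (a point): the lever's pivot in the lever box: a level axis along the y axis of this frame. z is up and x points away from the robot (the box may be turned by some 0.5 rad); the lever swings in this frame's x-z plane. The grey box (110 by 90 mm, 70 mm high) stands on the machine's steel deck; two round dark quadrant plates beside the lever rise to 32 mm above the pivot, and carry a green mark in the middle and a yellow one near either end
- roller_swing (a joint): angle of the sprung roller arm in rad: 0 = shut, its white roller at the cheese's rim; grows as the arm is swung away from the cheese (counter-clockwise seen from above) to 0.45 = hard stop, at a post with a black rubber sleeve. A torsion spring always pulls it shut: about 5.5 N at the grip when shut, 8.5 N at the stop; no latch
- grip (a point): black upright grip at the free end of the roller arm, a 24 mm cylinder 80 mm high with a narrow red band; this point lies on the grip's axis, 40 mm below its top and 40 mm above its lower end, 180 mm above the bench. It turns with the arm and moves level on a circle of 220 mm radius about the arm's pivot; shut, it stands 55 mm clear of the cheese's rim
- roller_arm: the sprung roller arm with its grip: a steel bar cranked past a white roller; origin on its upright pivot axis at deck level, 70 mm above the bench; the grip's axis stands at x = -220 mm, y = 0 in this frame, which turns with the arm
- machine: the brushing turntable: origin on the bench on the turntable's axis, z up, x away from the robot, y to the left. Steel deck from -160 to +210 mm in x and -530 to +350 mm in y, its top 70 mm above the bench. Brush motor and column at +y, 350 mm high; the sprung roller arm and then the lever box at -y
- wheel_center (a point): centre of the cheese on the turntable, orange rind, 260 mm in diameter and 80 mm high, its top 175 mm above the bench, loose, 4.4 kg
- brush_center (a point): centre of the wooden hand brush, 140 by 50 by 43 mm, lying loose on the deck beyond the lever box and the roller arm
- trier_center (a point): the cheese trier (T-shaped sampling iron, 24 mm thick, 142 mm long) lying on the bench left of the robot; point 40 mm along its shaft
- pail_center (a point): half-way up the empty white pail, 176 mm wide and 165 mm high, on the bench at the right

How it is judged (in metres and radians):
On the way, in this order (a step that is already met when the one before it is completed fails the run):
1. the direction lever stands in neutral, the roller arm still shut (value of joint lever between -0.09 and 0.09 rad and value of joint roller_swing below 0.1 rad), for 0.3 s.
2. the roller arm is held against its stop (value of joint roller_swing above 0.42 rad and contact force between the fingers and roller_arm above 2 N), for 0.3 s.
At the end, for the whole second after the job is handed in: The program ends holding: the roller arm is at its stop (joint above 0.42 of 0.45 rad) and still, the fingers pressing on it with more than 2 N; the direction lever is within 0.09 rad of upright; the cheese has moved less than 20 mm, the hand brush, trier and pail less than 30 mm (all of step 2 and velocity of joint roller_swing between -0.1 and 0.1 rad/s and value of joint lever between -0.09 and 0.09 rad and distance of wheel_center from where it was at the start of the episode below 0.02 m and distance of each of brush_center, trier_center, pail_center from where it was at the start of the episode below 0.03 m); the arm keeps its last pose, push and grip.
It fails at once if the roller arm is opened while the direction lever is out of neutral (value of joint roller_swing above 0.12 rad and (value of joint lever above 0.09 rad or value of joint lever below -0.09 rad)).
It fails at once if the roller arm is let go and snaps back towards the cheese (velocity of joint roller_swing below -3 rad/s).
It fails at once if the cheese is shoved on the turntable (distance of wheel_center from where it was at the start of the episode above 0.02 m).
It fails at once if the hand brush, the trier or the pail is disturbed (distance of any of brush_center, trier_center, pail_center from where it was at the start of the episode above 0.03 m).
It also fails if it takes over 42 s, if anything falls off the work surface, if the arm or the gripper's body presses on something with over 40 N, if the wrist force passes 120 N, or if a joint passes its speed limit or range.

### The arm

A 6-joint arm with a two-finger parallel gripper is mounted at the origin on the work surface. World frame = base frame: x ahead of the robot, y to its left, z up, the work surface at z = 0. Lengths are in mm, angles in rad, forces in N, time in s.
With the tool pointing down it reaches from about 350 to 775 mm from the base axis. Payload 7.3 kg.
Tool frame: the origin (TCP) lies at the very end of the fingers, on their centre line; the grasp point (between the pads) lies 19 mm behind it; x points along the fingers, z is the direction in which the jaws open and shut, and the axes are right-handed (so a half turn about x gives the same grasp; the last joint's range is limited). The gripper opens to 92 mm and grips with 3 to 60 N. Pads are 19 mm wide; open, the fingers measure 130 mm over their backs; the gripper's body (75 mm by 190 mm) begins 47 mm behind the grasp point.
Start: joints at [0.992, 0.342, 1.524, -0, 1.275, -0.146], TCP at [220.181, 476.619, 226.741] pointing down, gripper open.
Joint ranges: [-2.53, 2.53], [-0.77, 2.02], [0.04, 2.7], [-1, 4.14], [0.28, 2.66], [-3.11, 3.11]. Speed limits (rad/s): [2.57, 2.57, 3.14, 3.14, 3.14, 3.14].

### API

Orientations are given as [roll, pitch, yaw] about the fixed x, y, z axes, in that order (R = Rz(yaw) Ry(pitch) Rx(roll)).
In Python, from plant import * gives the robot as it stands.
- The arm moves only by the shell command python3 -m creep 'ROWS'. ROWS is JSON, a list of rows, each an object of numbers: "tx", "ty", "tz": the shift along the tool's x, y, z in cm; "wx", "wy", "wz": the turn, a rotation vector about the tool's x, y, z in rad; "gripper": the closure, from -1 (fully open) to 1 (shut). A call has 1 to 8 rows; each row is the pose to reach, as a shift and turn from the pose commanded when the call began, along the tool's axes at that moment; what a row does not reach only later rows make up. A row lasts 1/12 s, in which the tool goes at most 41.7 mm and 7.16 degrees, less where a joint would pass 70% of its speed; a pose out of reach is approached as far as the arm can. A call with a gripper value outside its range is refused whole. The fingers move at their own pace and stop on an object; the grip force is fixed at half the most. Time passes only in rows, so rows that repeat a pose let the fingers close. It gives the time, the measured TCP pose, the force and the opening at its end, in the units of the state.
- get_obs(): the state, without advancing time (a new reading comes with each control period).
- capture(name): name is "scene" or "top"; returns a dict with "frame" (400x640x3 uint8, red, green, blue), "z_map" (400x640 float32, mm along the optical axis (not along the pixel's ray), 0 where there is no reading), "vertical_fov" (degrees; the focal length in pixels is half the picture's height over the tangent of half this angle, whatever the lens; pixels are square), "cx", "cy" (the principal point, pixels), "xyz" and "rotation" of the camera in the world. Camera axes: x right, y down, z forward; pixel columns grow to the right and rows downward; lengths in mm; the calibration is good to about 2 mm. A picture is of the moment at which its call begins.
- close_job(): hands the job in, once; it reports no verdict.
The state is a dict: "time": time; "joint_positions": joint angles; "dq": joint speeds; "tau": joint torques, N m; "tool_pos": TCP position; "tcp_rot": TCP orientation; "contact_force": force on the tool from outside, world axes, zero at the start; "moment": the same for the moment, N m; "grip_width": finger opening in mm.
Only numpy, scipy, OpenCV 4.12 (cv2) and the standard library are available. Lean on these libraries where they do the work, as an engineer would, in place of code of your own. Each camera call takes 0.05 s, during which the arm holds its last target.

## Working session

There is one attempt and no reset: what is moved stays moved. The work goes in short steps, Python scripts to look and compute and a shell command to move; the robot and the scene stay as the last step left them, time stands still between calls to the robot, and variables do not carry over. Pictures are saved under pics/ and viewed, and the job is handed in when it is done.

```bash
ls; mkdir -p pics; cat > h.py <<'E'
from plant import *
import numpy as np, cv2
from scipy.spatial.transform import Rotation as Ro
def K(c):
    f=c["frame"].shape[0]/2/np.tan(np.radians(c["vertical_fov"])/2); return f,c["cx"],c["cy"]
def w(c,u,v,z=None):
    f,cx,cy=K(c); z=c["z_map"][int(v),int(u)] if z is None else z
    return np.array(c["xyz"])+np.array(c["rotation"])@np.array([(u-cx)/f*z,(v-cy)/f*z,z])
def cloud(c):
    f,cx,cy=K(c); z=c["z_map"]; v,u=np.mgrid[:400,:640]
    p=np.stack([(u-cx)/f*z,(v-cy)/f*z,z],-1)
    return p@np.array(c["rotation"]).T+np.array(c["xyz"])
E
python3 - <<'E'
from h import *
import pickle
for n in("scene","top"):
    c=capture(n); pickle.dump(c,open(n+".pkl","wb"))
    cv2.imwrite(f"pics/{n}0.png",c["frame"][...,::-1]); print(n,c["xyz"],c["vertical_fov"],np.round(c["rotation"],3))
o=get_obs();print(o)
E
```

```text
pics
scene [1247.67442558 -417.29185231 1327.17117667] 52.345185728871 [-2.549  0.014  1.143]
top [ 316.15250079  -94.043306   1790.23965214] 42.82838272483459 [-3.028  0.012 -1.569]
{'time': 0.1, 'joint_positions': array([ 9.91992917e-01,  3.42651410e-01,  1.52487704e+00, -1.23210006e-05,
        1.27541239e+00, -1.45989278e-01]), 'dq': array([ 0.00037422, -0.00092447, -0.00214956, -0.0001735 ,  0.00022019,
       -0.00106221]), 'tau': array([ 8.21707272e-04, -4.32002914e+01, -2.44695532e+01,  7.17254123e-02,
        5.26206032e-02, -7.64419269e-05]), 'tool_pos': array([219.98544995, 476.30567539, 226.13082767]), 'tcp_rot': array([ 3.0043427 ,  1.56944809, -2.14085682]), 'contact_force': array([ 0.62383413,  0.14749594, -0.28058108]), 'moment': array([-0.01420417, -0.01360353, -0.0220274 ]), 'grip_width': 91.97681987721099}
```

```bash
sed -i 's/np.array(c\["rotation"\])/RR(c)/g' h.py; cat >> h.py <<'E'
def RR(c): return Ro.from_euler('xyz',c["rotation"]).as_matrix()
def tool():
    o=get_obs(); return np.array(o["tool_pos"]),Ro.from_euler('xyz',o["tcp_rot"]).as_matrix()
E
python3 - <<'E'
from h import *
p,R=tool();print(p);print(R.round(3))
E
```

```text
[219.98544995 476.30567539 226.13082767]
[[-0.001 -0.908  0.419]
 [-0.001  0.419  0.908]
 [-1.     0.    -0.001]]
```

View pics/scene0.png

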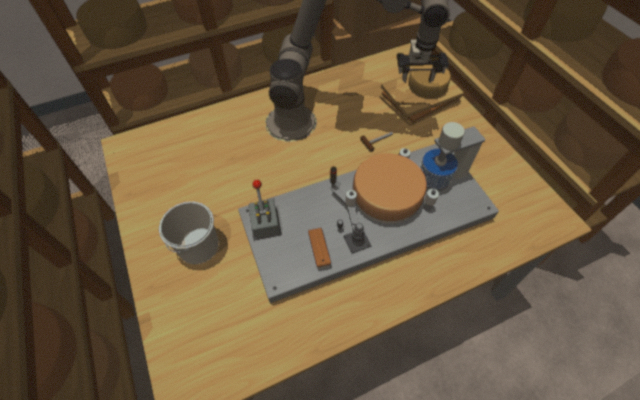

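View pics/top0.png

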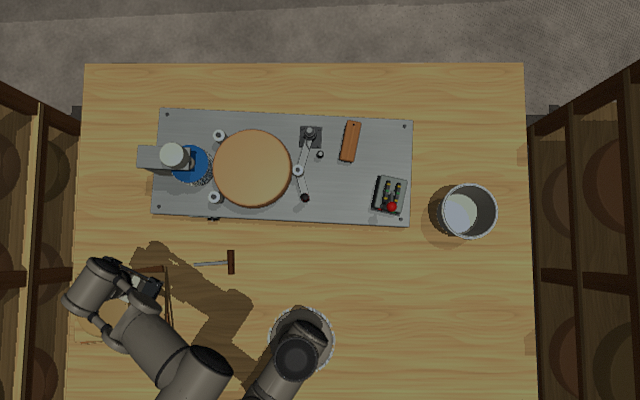

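```bash
python3 - <<'E'
from h import *
import pickle
s=pickle.load(open("scene.pkl","rb"));t=pickle.load(open("top.pkl","rb"))
a=t["frame"][100:240,280:430,::-1]
cv2.imwrite("pics/topc.png",cv2.resize(a,None,fx=5,fy=4.2857,interpolation=cv2.INTER_CUBIC) if 0 else cv2.resize(a,None,fx=4,fy=4,interpolation=cv2.INTER_CUBIC))
a=s["frame"][150:290,230:380,::-1]
cv2.imwrite("pics/scc.png",cv2.resize(a,None,fx=4,fy=4,interpolation=cv2.INTER_CUBIC))
for n,c in(("s",s),("t",t)):
    P=cloud(c); f=c["frame"].astype(int)
    m=(f[...,0]>130)&(f[...,1]<60)&(f[...,2]<60)
    v,u=np.nonzero(m); print(n,len(u),u.mean(),v.mean(),np.median(P[m],0),P[m].min(0),P[m].max(0))
E
```

```text
s 27 256.22222222222223 183.03703703703704 [ 448.41588957 -287.01370326  251.29054554] [ 439.52118955 -298.03611433  245.09962732] [ 455.07107976 -277.35574612  255.33102881]
t 30 392.1666666666667 206.0 [ 439.1253157  -282.99204967  257.56787692] [ 316.15250079 -292.49853291  248.74751921] [ 448.68367309  -94.043306   1790.23965214]
```

View pics/topc.png

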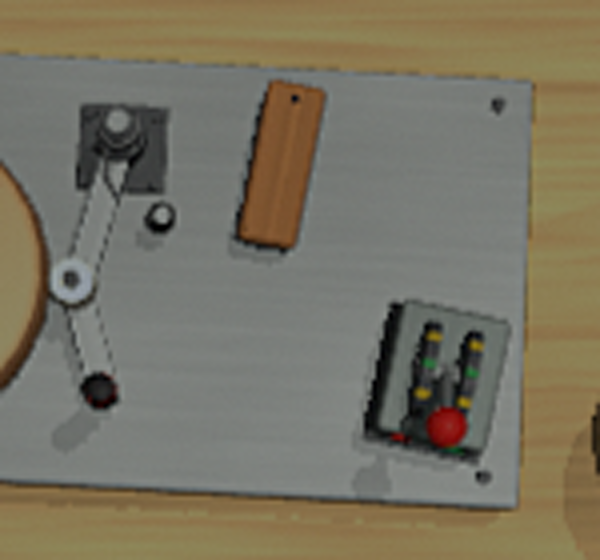

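View pics/scc.png

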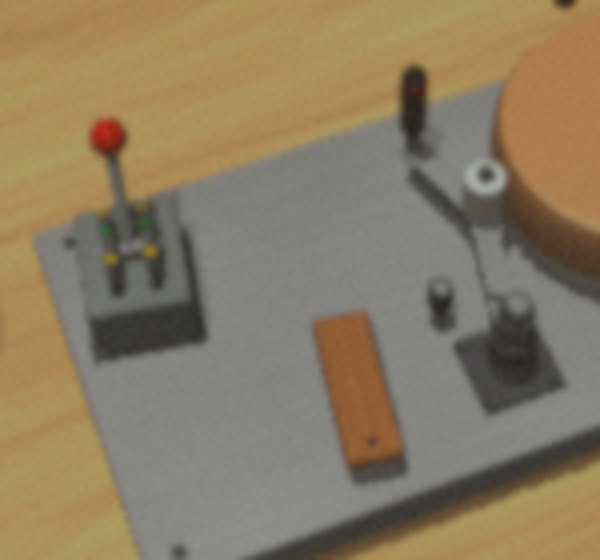

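```bash
python3 - <<'E'
from h import *
import pickle
s=pickle.load(open("scene.pkl","rb"));t=pickle.load(open("top.pkl","rb"))
def atz(c,u,v,z):
    a=w(c,u,v,1000.);o=np.array(c["xyz"]);d=a-o;return o+d*(z-o[2])/d[2]
T=lambda x,y:(280+(x-1.5)/4,100+(y-1.5)/4)
S=lambda x,y:(230+(x-1.5)/4,150+(y-1.5)/4)
P=cloud(t)
m=(P[...,2]>132)&(P[...,2]<147)&(P[...,0]>380)&(P[...,0]<560)&(P[...,1]<-200)&(P[...,1]>-340)
pts=P[m][:,:2].astype(np.float32);print(len(pts),np.median(P[m][:,2]),cv2.minAreaRect(pts))
# knob triangulation
def ray(c,u,v):
    o=np.array(c["xyz"]);d=w(c,u,v,1000.)-o;return o,d/np.linalg.norm(d)
def tri(a,b):
    (o1,d1),(o2,d2)=a,b
    A=np.stack([d1,-d2],1);k=np.linalg.lstsq(A,o2-o1,rcond=None)[0]
    p,q=o1+k[0]*d1,o2+k[1]*d2;return (p+q)/2,np.linalg.norm(p-q)
print("knob",tri(ray(t,*T(447,428)),ray(s,*S(107,136))))
print("griptop",tri(ray(t,*T(100,390)),ray(s,*S(414,74))))
print("green pts z180", [atz(t,*T(*q),180).round(1) for q in((429,363),(473,373))],[w(t,*T(*q)).round() for q in((429,363),(473,373))])
print("greenS",[tri(ray(t,*T(*a)),ray(s,*S(*b))) for a,b in(((429,363),(146,224)),((473,373),(106,230)))])
print("pivot top",tri(ray(t,*T(117,122)),ray(s,*S(517,303))))
print("post",tri(ray(t,*T(160,215)),ray(s,*S(440,288))))
print("roller",tri(ray(t,*T(71,280)),ray(s,*S(486,176))))
print("grip z220",atz(t,*T(100,390),220))
m=(abs(P[...,2]-175)<6)&(P[...,0]>380)&(P[...,0]<750)&(P[...,1]>-150)&(P[...,1]<250)
c=cv2.minEnclosingCircle(P[m][:,:2].astype(np.float32));print("wheel",c,m.sum())
E
```

```text
560 139.9714081001074 ((489.49176025390625, -294.11181640625), (90.1709213256836, 110.67113494873047), 77.53662872314453)
knob (array([ 438.94253104, -284.76480941,  234.83606518]), np.float64(1.8787879724597483))
griptop (array([470.60432451, -17.69024444, 209.68406957]), np.float64(0.45364158400832877))
green pts z180 [array([ 495.2, -277. ,  180. ]), array([ 487.3, -311.7,  180. ])] [array([ 495., -277.,  182.]), array([ 487., -312.,  181.])]
greenS [(array([ 495.40115788, -278.59623702,  175.45636684]), np.float64(2.2615766554841357)), (array([ 487.5134226 , -312.29516433,  177.04647439]), np.float64(0.3760039565310499))]
pivot top (array([692.29430689, -29.27978525, 169.75747773]), np.float64(2.5790002616793877))
post (array([625.57485675, -63.84968131, 116.02739579]), np.float64(3.756097998116057))
roller (array([564.36769715,   8.0423569 , 161.14578418]), np.float64(1.6723037016768236))
grip z220 [469.67954331 -17.97841059 220.        ]
wheel ((588.0135498046875, 102.02794647216797), 179.05166625976562) 3938
```

```bash
cat >> h.py <<'E'
def to(pos,ang=None,xd=None):
    "shift in cm and wx (tool down) ; ang= world heading of jaw axis (deg)"
    p,R=tool(); print("shift cm",(R.T@(np.array(pos)-p)/10).round(2))
    if ang is not None:
        a=np.radians(ang); z=np.array([np.cos(a),np.sin(a),0]);x=np.array([0,0,-1.])
        D=np.stack([x,np.cross(z,x),z],1); print("turn",Ro.from_matrix(R.T@D).as_rotvec().round(3))
E
python3 - <<'E'
from h import *
for q in((330,300,320),(400,200,320),(450,0,320),(439,-285,320)): to(q,77.5)
E
```

```text
shift cm [ -9.37 -17.38 -11.4 ]
turn [-0.215 -0.001 -0.   ]
shift cm [ -9.37 -27.93 -17.55]
turn [-0.215 -0.001 -0.   ]
shift cm [ -9.35 -40.86 -33.6 ]
turn [-0.215 -0.001 -0.   ]
shift cm [ -9.32 -51.81 -59.94]
turn [-0.215 -0.001 -0.   ]
```

```bash
python3 -m creep '[{"tx":-9.4,"ty":-8,"tz":-5,"wx":-0.1,"gripper":-1},{"tx":-9.4,"ty":-8,"tz":-5,"wx":-0.1,"gripper":-1},{"tx":-9.4,"ty":-8,"tz":-5,"wx":-0.21,"gripper":-1},{"tx":-9.4,"ty":-17.4,"tz":-11.4,"wx":-0.215},{"tx":-9.4,"ty":-17.4,"tz":-11.4,"wx":-0.215},{"tx":-9.4,"ty":-17.4,"tz":-11.4,"wx":-0.215},{"tx":-9.4,"ty":-28,"tz":-17.5,"wx":-0.215},{"tx":-9.4,"ty":-28,"tz":-17.5,"wx":-0.215}]'; python3 - <<'E'
from h import *
print(tool())
for q in((440,100,320),(460,0,320),(450,-150,320),(439,-285,320)): to(q,77.5)
E
```

```text
(array([219.98544995, 476.30567539, 226.13082767]), array([[-7.27621312e-04, -9.07790463e-01,  4.19423349e-01],
       [-1.13503920e-03,  4.19423939e-01,  9.07789772e-01],
       [-9.99999091e-01,  1.84465242e-04, -1.33555956e-03]]))
shift cm [ -9.36 -35.75 -24.95]
turn [-0.215 -0.001 -0.   ]
shift cm [ -9.35 -41.76 -33.18]
turn [-0.215 -0.001 -0.   ]
shift cm [ -9.33 -47.15 -47.22]
turn [-0.215 -0.001 -0.   ]
shift cm [ -9.32 -51.81 -59.94]
turn [-0.215 -0.001 -0.   ]validation failed for argument at $[0]...
```

```bash
python3 -m creep '[{"tx":-4.0,"ty":0.0,"tz":0.0,"wx":0.0,"wy":0.0,"wz":0.0,"gripper":-1.0}]'
```

```text
time: 0.18
tool_pos: [218.1, 473.2, 259.7]
tcp_rot: [2.999, 1.555, -2.146]
contact_force: [0.0, 0.4, -1.7]
grip_width: 91.8
```

```bash
python3 -m creep --help 2>&1 | head -40
```

```text
invalid input: not JSON, or not a number
```

```bash
python3 -m creep '[{"tx":-4,"ty":0,"tz":0,"wx":-0.1,"wy":0,"wz":0,"gripper":-1},{"tx":-5.4,"ty":-3,"tz":-2,"wx":-0.2,"wy":0,"wz":0,"gripper":-1},{"tx":-5.4,"ty":-6,"tz":-4,"wx":-0.215,"wy":0,"wz":0,"gripper":-1},{"tx":-5.4,"ty":-9.5,"tz":-6,"wx":-0.215,"wy":0,"wz":0,"gripper":-1},{"tx":-5.4,"ty":-13,"tz":-8,"wx":-0.215,"wy":0,"wz":0,"gripper":-1},{"tx":-5.4,"ty":-16.5,"tz":-10,"wx":-0.215,"wy":0,"wz":0,"gripper":-1},{"tx":-5.4,"ty":-20,"tz":-12,"wx":-0.215,"wy":0,"wz":0,"gripper":-1},{"tx":-5.4,"ty":-23.5,"tz":-14,"wx":-0.215,"wy":0,"wz":0,"gripper":-1}]'; python3 - <<'E'
from h import *
for q in((400,200,320),(450,70,320),(450,-70,320),(439,-285,320)): to(q,77.5)
E
```

```text
time: 0.85
tool_pos: [375.3, 249.2, 320.6]
tcp_rot: [2.02, 1.571, -2.91]
contact_force: [1.3, -0.0, -0.4]
grip_width: 92.2
shift cm [ 0.06 -3.47 -4.27]
turn [ 0.001 -0.    -0.   ]
shift cm [  0.06 -11.16 -15.88]
turn [ 0.001 -0.    -0.   ]
shift cm [  0.06 -14.18 -29.55]
turn [ 0.001 -0.    -0.   ]
shift cm [  0.06 -17.74 -50.79]
turn [ 0.001 -0.    -0.   ]
```

```bash
python3 -m creep '[{"tx":0,"ty":-2,"tz":-3.3,"wx":0,"wy":0,"wz":0,"gripper":-1},{"tx":0,"ty":-4.5,"tz":-6.6,"wx":0,"wy":0,"wz":0,"gripper":-1},{"tx":0,"ty":-6.5,"tz":-10,"wx":0,"wy":0,"wz":0,"gripper":-1},{"tx":0,"ty":-8.5,"tz":-13.5,"wx":0,"wy":0,"wz":0,"gripper":-1},{"tx":0,"ty":-10,"tz":-17,"wx":0,"wy":0,"wz":0,"gripper":-1},{"tx":0,"ty":-11.5,"tz":-20.5,"wx":0,"wy":0,"wz":0,"gripper":-1},{"tx":0,"ty":-13,"tz":-24,"wx":0,"wy":0,"wz":0,"gripper":-1},{"tx":0,"ty":-14,"tz":-28,"wx":0,"wy":0,"wz":0,"gripper":-1}]'; python3 - <<'E'
from h import *
for q in((439,-285,320),): to(q,77.5)
E
```

```text
time: 1.52
tool_pos: [451.2, -54.3, 320.3]
tcp_rot: [0.522, 1.57, 1.875]
contact_force: [0.4, 0.5, 0.1]
grip_width: 91.7
shift cm [ 2.000e-02 -3.780e+00 -2.279e+01]
turn [ 0.001  0.001 -0.   ]
```

```bash
python3 -m creep '[{"tx":0,"ty":-0.6,"tz":-4,"wx":0,"wy":0,"wz":0,"gripper":-1},{"tx":0,"ty":-1.2,"tz":-8,"wx":0,"wy":0,"wz":0,"gripper":-1},{"tx":0,"ty":-1.8,"tz":-12,"wx":0,"wy":0,"wz":0,"gripper":-1},{"tx":0,"ty":-2.5,"tz":-16,"wx":0,"wy":0,"wz":0,"gripper":-1},{"tx":0,"ty":-3.2,"tz":-20,"wx":0,"wy":0,"wz":0,"gripper":-1},{"tx":0,"ty":-3.8,"tz":-22.8,"wx":0,"wy":0,"wz":0,"gripper":-1},{"tx":2,"ty":-3.8,"tz":-22.8,"wx":0,"wy":0,"wz":0,"gripper":-1},{"tx":2,"ty":-3.8,"tz":-22.8,"wx":0,"wy":0,"wz":0,"gripper":-1}]'; python3 - <<'E'
from h import *
for q in((439,-284,219),): to(q,77.5)
c=capture("scene");cv2.imwrite("pics/s1.png",cv2.resize(c["frame"][130:270,200:350,::-1],None,fx=4,fy=4,interpolation=cv2.INTER_CUBIC))
E
```

```text
time: 2.18
tool_pos: [437.3, -284.2, 297.0]
tcp_rot: [1.047, 1.564, 2.397]
contact_force: [0.2, 1.3, -0.2]
grip_width: 91.7
shift cm [ 7.8  -0.21  0.04]
turn [-0.003  0.003 -0.006]
```

View pics/s1.png

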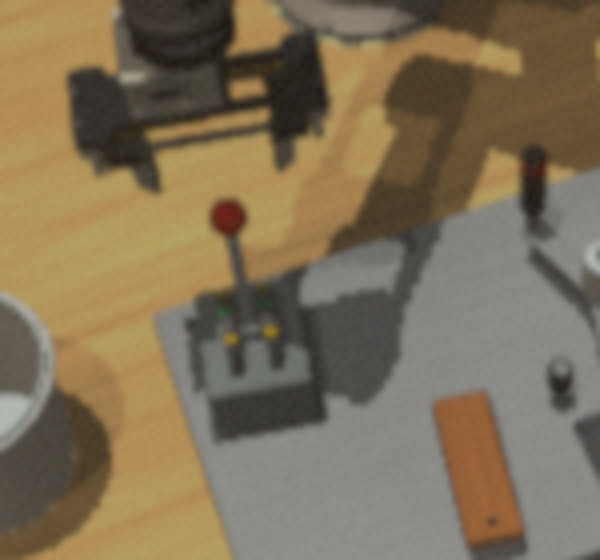

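Picture: the open gripper straddles the red knob (crop 228,217) from above, jaws across the box. Descend and grip.

```bash
python3 -m creep '[{"tx":3,"ty":0,"tz":0,"wx":0,"wy":0,"wz":0,"gripper":-1},{"tx":6,"ty":0,"tz":0,"wx":0,"wy":0,"wz":0,"gripper":-1},{"tx":7.8,"ty":0,"tz":0,"wx":0,"wy":0,"wz":0,"gripper":-1},{"tx":7.8,"ty":0,"tz":0,"wx":0,"wy":0,"wz":0,"gripper":-1},{"tx":7.8,"ty":0,"tz":0,"wx":0,"wy":0,"wz":0,"gripper":-0.2},{"tx":7.8,"ty":0,"tz":0,"wx":0,"wy":0,"wz":0,"gripper":-0.2},{"tx":7.8,"ty":0,"tz":0,"wx":0,"wy":0,"wz":0,"gripper":0},{"tx":7.8,"ty":0,"tz":0,"wx":0,"wy":0,"wz":0,"gripper":0}]'; python3 - <<'E'
from h import *
for q in((439,-284,219),): to(q,77.5)
c=capture("scene");cv2.imwrite("pics/s2.png",cv2.resize(c["frame"][130:270,200:350,::-1],None,fx=4,fy=4,interpolation=cv2.INTER_CUBIC))
E
```

```text
time: 2.9
tool_pos: [439.5, -283.8, 224.3]
tcp_rot: [-2.038, 1.568, -0.684]
contact_force: [0.2, 0.6, 0.5]
grip_width: 69.8
shift cm [ 0.53  0.04 -0.03]
turn [ 0.001 -0.001  0.003]
```

View pics/s2.png

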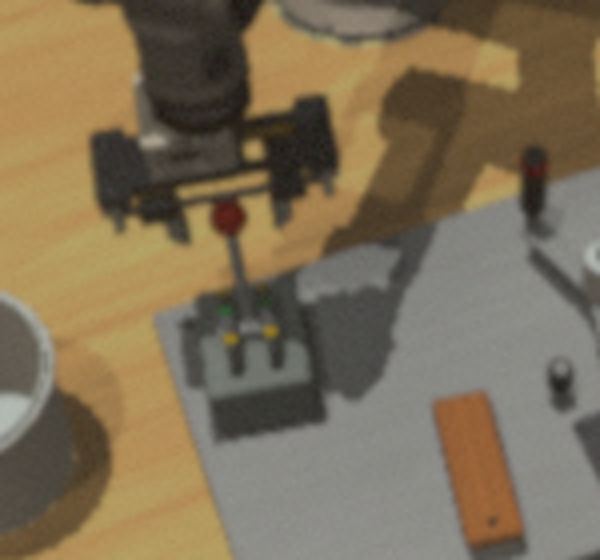

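```bash
python3 -m creep '[{"tx":0.5,"ty":0,"tz":0,"wx":0,"wy":0,"wz":0,"gripper":1},{"tx":0.5,"ty":0,"tz":0,"wx":0,"wy":0,"wz":0,"gripper":1},{"tx":0.5,"ty":0,"tz":0,"wx":0,"wy":0,"wz":0,"gripper":1},{"tx":0.5,"ty":0,"tz":0,"wx":0,"wy":0,"wz":0,"gripper":1},{"tx":0.5,"ty":0,"tz":0,"wx":0,"wy":0,"wz":0,"gripper":1},{"tx":0.5,"ty":0,"tz":0,"wx":0,"wy":0,"wz":0,"gripper":1},{"tx":0.5,"ty":0,"tz":0,"wx":0,"wy":0,"wz":0,"gripper":1},{"tx":0.5,"ty":0,"tz":0,"wx":0,"wy":0,"wz":0,"gripper":1}]'; python3 - <<'E'
from h import *
yaw=-0.22; ex=np.array([np.cos(yaw),np.sin(yaw)])
p,R=tool(); print(p,R.round(3), (p[:2]-[490.5,-294.5])@ex)
to((490.5,-294.5,149+105-19),77.5)
c=capture("scene");cv2.imwrite("pics/s3.png",cv2.resize(c["frame"][130:270,200:350,::-1],None,fx=4,fy=4,interpolation=cv2.INTER_CUBIC))
E
```

```text
time: 3.62
tool_pos: [438.6, -284.6, 217.7]
tcp_rot: [-3.013, 1.569, -1.66]
contact_force: [-0.7, -5.2, -2.5]
grip_width: 30.3
[ 438.62155628 -284.57908872  217.74253972] [[-0.    -0.976  0.216]
 [-0.002  0.216  0.976]
 [-1.    -0.    -0.002]] -52.79307762664295
shift cm [-1.72 -5.28  0.15]
turn [-0.    -0.002  0.   ]
```

View pics/s3.png

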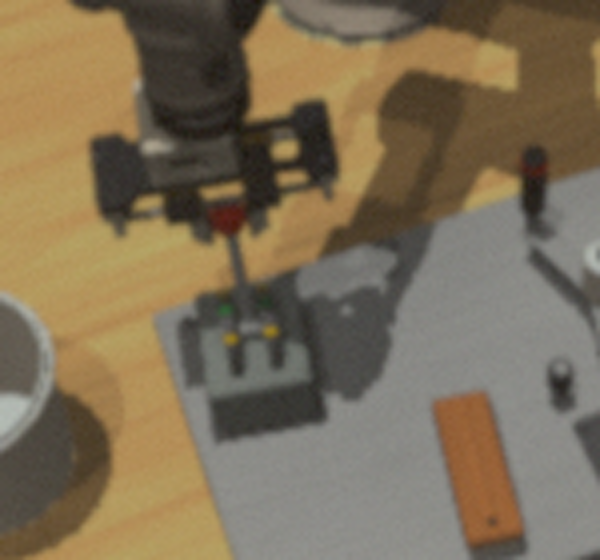

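```bash
python3 -m creep '[{"tx":-0.65,"ty":-1.3,"tz":0,"wx":0,"wy":0,"wz":0,"gripper":1},{"tx":-1.1,"ty":-2.6,"tz":0,"wx":0,"wy":0,"wz":0,"gripper":1},{"tx":-1.3,"ty":-4,"tz":0,"wx":0,"wy":0,"wz":0,"gripper":1},{"tx":-1.4,"ty":-5.3,"tz":0,"wx":0,"wy":0,"wz":0,"gripper":1},{"tx":-1.4,"ty":-5.3,"tz":0,"wx":0,"wy":0,"wz":0,"gripper":1},{"tx":-1.4,"ty":-5.3,"tz":0,"wx":0,"wy":0,"wz":0,"gripper":1}]'; python3 - <<'E'
from h import *
to((490.5,-294.5,149+105-19),77.5)
c=capture("scene");cv2.imwrite("pics/s4.png",cv2.resize(c["frame"][130:270,200:350,::-1],None,fx=4,fy=4,interpolation=cv2.INTER_CUBIC))
E
```

```text
time: 4.17
tool_pos: [491.3, -296.4, 232.1]
tcp_rot: [-2.462, 1.568, -1.109]
contact_force: [0.1, -5.8, 0.6]
grip_width: 30.3
shift cm [-0.29  0.11  0.17]
turn [ 0.    -0.002  0.002]
```

View pics/s4.png

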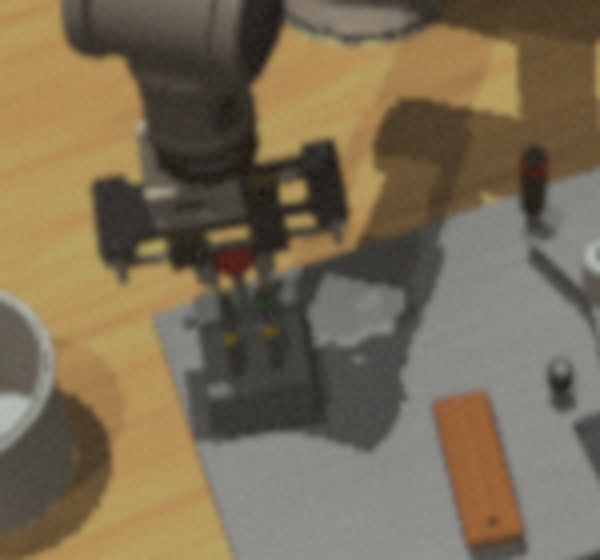

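```bash
python3 -m creep '[{"tx":0,"ty":0,"tz":0.15,"wx":0,"wy":0,"wz":0,"gripper":-1},{"tx":0,"ty":0,"tz":0.15,"wx":0,"wy":0,"wz":0,"gripper":-1},{"tx":0,"ty":0,"tz":0.15,"wx":0,"wy":0,"wz":0,"gripper":-1},{"tx":-2,"ty":0,"tz":0.15,"wx":0,"wy":0,"wz":0,"gripper":-1},{"tx":-6,"ty":0,"tz":0.15,"wx":0,"wy":0,"wz":0,"gripper":-1},{"tx":-8,"ty":3,"tz":0.15,"wx":0,"wy":0,"wz":0,"gripper":-1},{"tx":-8,"ty":6,"tz":3,"wx":0,"wy":0,"wz":0,"gripper":-1},{"tx":-8,"ty":8,"tz":6,"wx":0,"wy":0,"wz":0,"gripper":-1}]'; python3 - <<'E'
from h import *
c=capture("scene");cv2.imwrite("pics/s5.png",cv2.resize(c["frame"][130:270,200:350,::-1],None,fx=4,fy=4,interpolation=cv2.INTER_CUBIC))
c=capture("top");cv2.imwrite("pics/t5.png",cv2.resize(c["frame"][100:240,280:430,::-1],None,fx=4,fy=4,interpolation=cv2.INTER_CUBIC))
E
```

```text
time: 4.88
tool_pos: [423.8, -218.8, 312.6]
tcp_rot: [-1.748, 1.569, -0.398]
contact_force: [0.6, 0.9, 0.1]
grip_width: 79.1
```

View pics/s5.png

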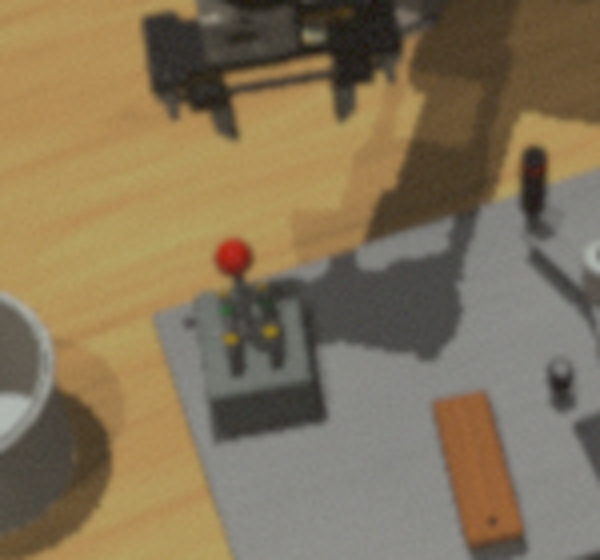

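View pics/t5.png

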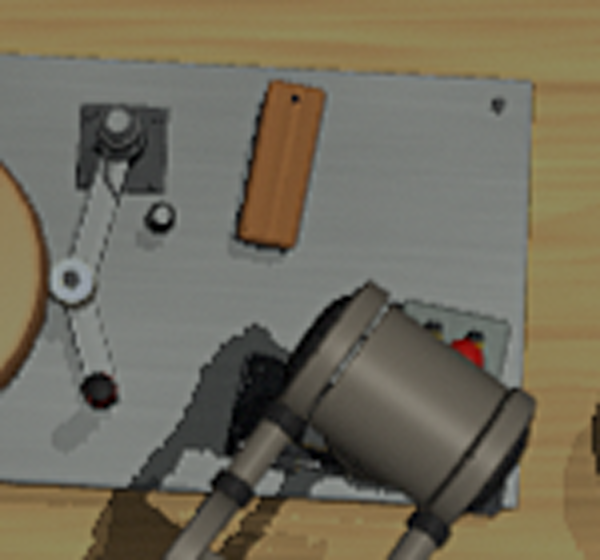

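```bash
python3 - <<'E'
from h import *
c=capture("scene")
u,v=200+(233-1.5)/4,130+(257-1.5)/4
o=np.array(c["xyz"]);d=w(c,u,v,1000.)-o
for z in(250,254,258): print(o+d*(z-o[2])/d[2])
print(w(c,u,v))
E
```

```text
[ 490.30131508 -296.88469988  250.        ]
[ 493.11376728 -297.33182343  254.        ]
[ 495.92621948 -297.77894699  258.        ]
[ 502.71706902 -298.85855603  267.65826129]
```

```bash
python3 - <<'E'
from h import *
to((470,-18,280),87.2); to((470,-18,176),87.2); print(get_obs()["joint_positions"].round(2))
E
```

```text
shift cm [ 3.26 -0.17 20.41]
turn [-0.167  0.     0.001]
shift cm [13.66 -0.16 20.4 ]
turn [-0.167  0.     0.001]
[-0.63  0.2   1.49  0.    1.46 -1.99]
```

```bash
python3 -m creep '[{"tx":0,"ty":0,"tz":4,"wx":0,"wy":0,"wz":0,"gripper":-0.4},{"tx":0.5,"ty":0,"tz":8,"wx":-0.1,"wy":0,"wz":0,"gripper":-0.4},{"tx":1,"ty":-0.1,"tz":12,"wx":-0.167,"wy":0,"wz":0,"gripper":-0.4},{"tx":2,"ty":-0.2,"tz":16,"wx":-0.167,"wy":0,"wz":0,"gripper":-0.4},{"tx":3,"ty":-0.2,"tz":20,"wx":-0.167,"wy":0,"wz":0,"gripper":-0.4},{"tx":5,"ty":-0.2,"tz":20.4,"wx":-0.167,"wy":0,"wz":0,"gripper":-0.4},{"tx":6,"ty":-0.2,"tz":20.4,"wx":-0.167,"wy":0,"wz":0,"gripper":-0.4},{"tx":6,"ty":-0.2,"tz":20.4,"wx":-0.167,"wy":0,"wz":0,"gripper":-0.4}]'; python3 - <<'E'
from h import *
to((470,-18,176),87.2)
for n in("scene","top"):
    c=capture(n);a=c["frame"][100:240,260:410,::-1]
    cv2.imwrite(f"pics/{n}6.png",cv2.resize(a,None,fx=4,fy=4,interpolation=cv2.INTER_CUBIC))
E
```

```text
time: 5.7
tool_pos: [470.9, -19.4, 249.2]
tcp_rot: [1.374, 1.566, 2.896]
contact_force: [-0.2, -0.0, -0.5]
grip_width: 64.5
shift cm [7.32 0.06 0.13]
turn [ 0.     0.001 -0.005]
```

View pics/scene6.png

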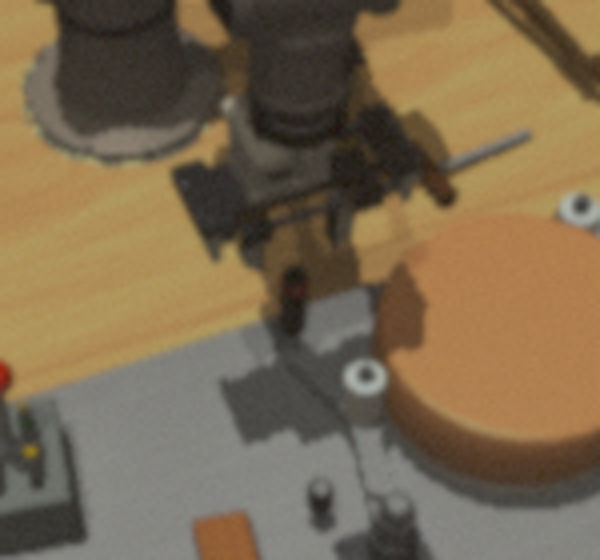

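View pics/top6.png

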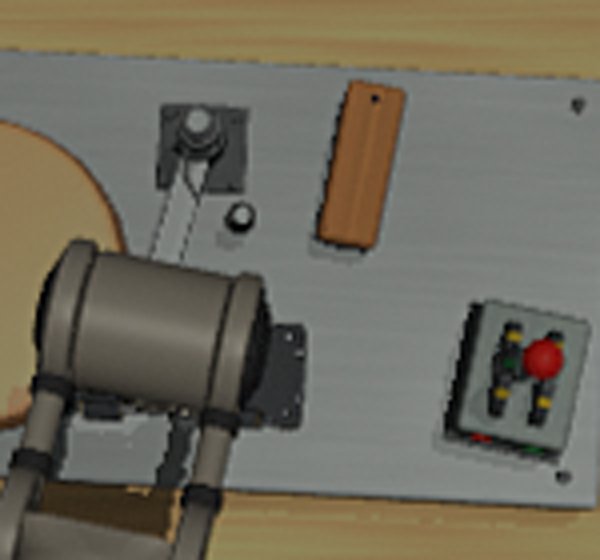

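The grip (scene crop 293,300) is centred under the open fingers. The lever (top crop 543,360) stands at the green marks. Descend and close.

```bash
python3 -m creep '[{"tx":3,"ty":0,"tz":0.1,"wx":0,"wy":0,"wz":0,"gripper":-0.4},{"tx":6,"ty":0,"tz":0.1,"wx":0,"wy":0,"wz":0,"gripper":-0.4},{"tx":7.3,"ty":0,"tz":0.1,"wx":0,"wy":0,"wz":0,"gripper":-0.4},{"tx":7.3,"ty":0,"tz":0.1,"wx":0,"wy":0,"wz":0,"gripper":-0.4},{"tx":7.3,"ty":0,"tz":0.1,"wx":0,"wy":0,"wz":0,"gripper":1},{"tx":7.3,"ty":0,"tz":0.1,"wx":0,"wy":0,"wz":0,"gripper":1},{"tx":7.3,"ty":0,"tz":0.1,"wx":0,"wy":0,"wz":0,"gripper":1},{"tx":7.3,"ty":0,"tz":0.1,"wx":0,"wy":0,"wz":0,"gripper":1}]'; python3 -m creep '[{"tx":0,"ty":0,"tz":0,"wx":0,"wy":0,"wz":0,"gripper":1},{"tx":0,"ty":0,"tz":0,"wx":0,"wy":0,"wz":0,"gripper":1},{"tx":0,"ty":0,"tz":0,"wx":0,"wy":0,"wz":0,"gripper":1},{"tx":0,"ty":0,"tz":0,"wx":0,"wy":0,"wz":0,"gripper":1}]'; python3 - <<'E'
from h import *
to((470,-18,176),87.2)
c=capture("scene");a=c["frame"][100:240,260:410,::-1]
cv2.imwrite(f"pics/scene7.png",cv2.resize(a,None,fx=4,fy=4,interpolation=cv2.INTER_CUBIC))
p,R=tool();pv=np.array([692.,-29.]);r=p[:2]-pv;print(np.linalg.norm(r))
for a in(.11,.22,.33,.44,.46):
    q=pv+np.array([[np.cos(a),-np.sin(a)],[np.sin(a),np.cos(a)]])@r
    print(a,end=' ');to([*q,p[2]],87.2+np.degrees(a))
E
```

```text
time: 6.47
tool_pos: [472.3, -19.6, 180.0]
tcp_rot: [-1.688, 1.568, -0.168]
contact_force: [-0.2, 0.1, 1.4]
grip_width: 42.2
time: 6.8
tool_pos: [471.6, -19.6, 179.1]
tcp_rot: [-2.35, 1.57, -0.83]
contact_force: [-1.1, -1.0, 3.1]
grip_width: 23.1
shift cm [0.31 0.17 0.16]
turn [-0.002 -0.001  0.001]
220.56169065920727
0.11 shift cm [ 0.   -0.15 -2.42]
turn [-0.112 -0.001  0.001]
0.22 shift cm [ 0.   -0.57 -4.81]
turn [-0.222 -0.001  0.001]
0.33 shift cm [ 0.   -1.25 -7.14]
turn [-0.332 -0.001  0.001]
0.44 shift cm [ 0.01 -2.18 -9.38]
turn [-0.442 -0.001  0.   ]
0.46 shift cm [ 0.01 -2.37 -9.77]
turn [-0.462 -0.001  0.   ]
```

View pics/scene7.png

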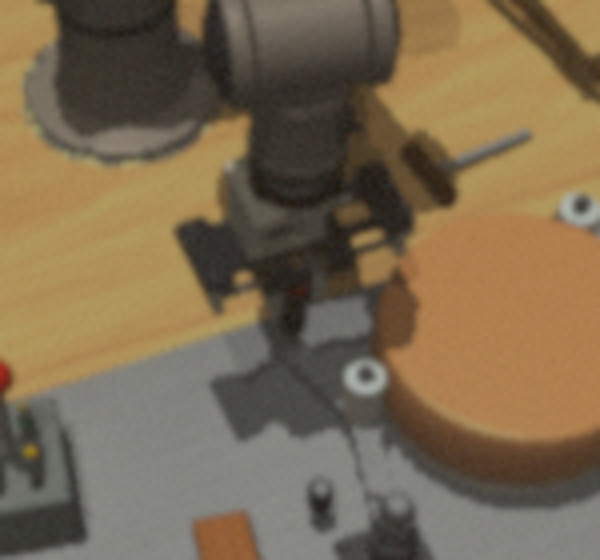

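```bash
python3 -m creep '[{"tx":0,"ty":-0.05,"tz":-1.2,"wx":-0.055,"wy":0,"wz":0,"gripper":1},{"tx":0,"ty":-0.15,"tz":-2.4,"wx":-0.11,"wy":0,"wz":0,"gripper":1},{"tx":0,"ty":-0.35,"tz":-3.6,"wx":-0.165,"wy":0,"wz":0,"gripper":1},{"tx":0,"ty":-0.57,"tz":-4.8,"wx":-0.22,"wy":0,"wz":0,"gripper":1},{"tx":0,"ty":-0.9,"tz":-6,"wx":-0.275,"wy":0,"wz":0,"gripper":1},{"tx":0,"ty":-1.25,"tz":-7.1,"wx":-0.33,"wy":0,"wz":0,"gripper":1},{"tx":0,"ty":-1.5,"tz":-7.8,"wx":-0.365,"wy":0,"wz":0,"gripper":1},{"tx":0,"ty":-1.5,"tz":-7.8,"wx":-0.365,"wy":0,"wz":0,"gripper":1}]'; python3 - <<'E'
from h import *
p,R=tool();pv=np.array([692.,-29.]);r=p[:2]-pv;print(np.linalg.norm(r),np.arctan2(r[1],r[0]))
r0=np.array([471.6,-19.6])-pv;a0=np.arctan2(r0[1],r0[0])
for a in(.40,.44,.46):
    q=pv+np.array([[np.cos(a),-np.sin(a)],[np.sin(a),np.cos(a)]])@r0
    print(a,end=' ');to([*q,p[2]],87.2+np.degrees(a))
E
```

```text
time: 7.52
tool_pos: [481.5, -98.0, 179.0]
tcp_rot: [0.607, 1.568, 2.493]
contact_force: [-6.7, 4.8, 9.9]
grip_width: 23.2
221.48329951004658 -2.824654773779835
0.4 shift cm [-0.   -0.11 -0.89]
turn [-0.036  0.002 -0.002]
0.44 shift cm [-0.   -0.16 -1.77]
turn [-0.076  0.003 -0.002]
0.46 shift cm [-0.01 -0.2  -2.21]
turn [-0.096  0.003 -0.002]
```

```bash
python3 -m creep '[{"tx":0,"ty":-0.05,"tz":-0.6,"wx":-0.03,"wy":0,"wz":0,"gripper":1},{"tx":0,"ty":-0.1,"tz":-1.2,"wx":-0.06,"wy":0,"wz":0,"gripper":1},{"tx":0,"ty":-0.15,"tz":-1.8,"wx":-0.08,"wy":0,"wz":0,"gripper":1},{"tx":0,"ty":-0.2,"tz":-2.2,"wx":-0.09,"wy":0,"wz":0,"gripper":1},{"tx":0,"ty":-0.2,"tz":-2.2,"wx":-0.09,"wy":0,"wz":0,"gripper":1},{"tx":0,"ty":-0.2,"tz":-2.2,"wx":-0.09,"wy":0,"wz":0,"gripper":1}]'; cat > chk.py <<'E'
from h import *
p,R=tool();pv=np.array([692.,-29.]);r=p[:2]-pv;print(np.linalg.norm(r),np.arctan2(r[1],r[0])+2*np.pi-3.099)
f=get_obs()["contact_force"];print(f,R.T@f)
E
python3 chk.py
```

```text
time: 8.02
tool_pos: [488.6, -117.0, 179.0]
tcp_rot: [0.725, 1.565, 2.701]
contact_force: [-12.3, 4.4, 11.1]
grip_width: 23.7
221.60728850526476 0.4507164925174614
[-12.31108462   4.37166449  11.14895518] [-11.06709596   9.63987334   8.91995995]
```

```bash
python3 -m creep '[{"tx":0,"ty":0,"tz":-0.3,"wx":0,"wy":0,"wz":0,"gripper":1},{"tx":0,"ty":0,"tz":-0.5,"wx":0,"wy":0,"wz":0,"gripper":1},{"tx":0,"ty":0,"tz":-0.5,"wx":0,"wy":0,"wz":0,"gripper":1},{"tx":0,"ty":0,"tz":-0.5,"wx":0,"wy":0,"wz":0,"gripper":1}]'; python3 chk.py;python3 - <<'E'
from h import *
for n in("scene","top"):
    c=capture(n);a=c["frame"][100:240,240:390,::-1]
    cv2.imwrite(f"pics/{n}8.png",cv2.resize(a,None,fx=4,fy=4,interpolation=cv2.INTER_CUBIC))
E
```

```text
time: 8.35
tool_pos: [488.8, -117.8, 178.8]
tcp_rot: [0.414, 1.557, 2.39]
contact_force: [-18.0, 19.0, 17.7]
grip_width: 23.0
221.77928752128292 0.4547210178251979
[-17.96573739  19.02569316  17.68919722] [-17.34026594   9.09843412  24.78277814]
```

View pics/scene8.png

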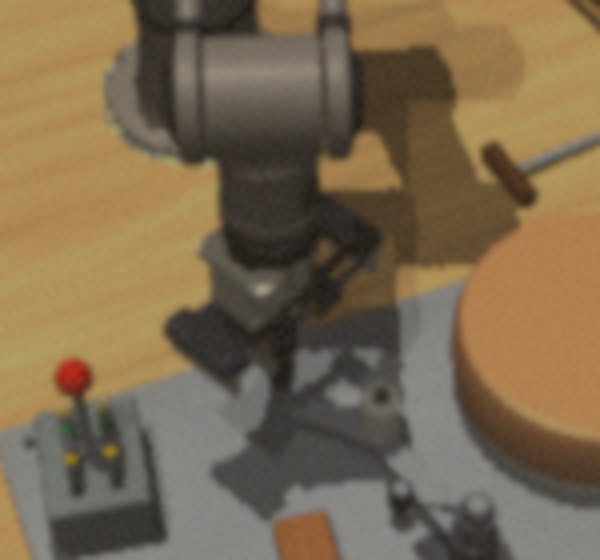

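View pics/top8.png

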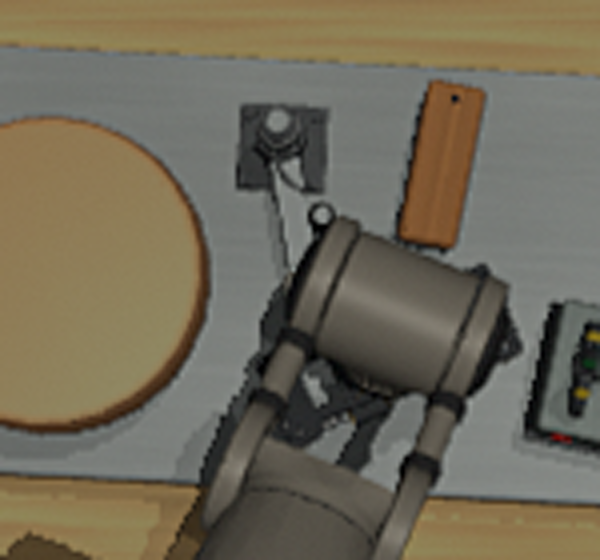

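```bash
python3 -m creep '[{"tx":0,"ty":0,"tz":0.1,"wx":0,"wy":0,"wz":0,"gripper":1},{"tx":0,"ty":0,"tz":0.1,"wx":0,"wy":0,"wz":0,"gripper":1},{"tx":0,"ty":0,"tz":0.1,"wx":0,"wy":0,"wz":0,"gripper":1},{"tx":0,"ty":0,"tz":0.1,"wx":0,"wy":0,"wz":0,"gripper":1},{"tx":0,"ty":0,"tz":0.1,"wx":0,"wy":0,"wz":0,"gripper":1},{"tx":0,"ty":0,"tz":0.1,"wx":0,"wy":0,"wz":0,"gripper":1}]'; python3 chk.py;python3 - <<'E'
from h import *
import pickle
for n in("scene","top"):
    c=capture(n);c0=pickle.load(open(n+".pkl","rb"))
    cv2.imwrite(f"pics/{n}9.png",c["frame"][...,::-1])
    P,P0=cloud(c),cloud(c0)
    m=(abs(P[...,2]-175)<4)&(P[...,0]>400)&(P[...,0]<750)&(P[...,1]>20)&(P[...,1]<240)
    m0=(abs(P0[...,2]-175)<4)&(P0[...,0]>400)&(P0[...,0]<750)&(P0[...,1]>20)&(P0[...,1]<240)
    print(n,m.sum(),m0.sum(),P[m].mean(0),P0[m0].mean(0))
c=capture("scene");f=c["frame"].astype(int);m=(f[...,0]>130)&(f[...,1]<60)&(f[...,2]<60);v,u=np.nonzero(m)
o=np.array(c["xyz"]);d=w(c,u.mean(),v.mean(),1000.)-o;q=o+d*(254-o[2])/d[2];print("knob",u.mean(),v.mean(),q)
E
```

```text
time: 8.95
tool_pos: [488.8, -117.7, 178.8]
tcp_rot: [0.463, 1.559, 2.439]
contact_force: [-17.3, 15.7, 16.0]
grip_width: 23.6
221.75057406801804 0.4540998669404983
[-17.29185316  15.70454238  15.95485462] [-15.6841164    9.77499105  21.41626171]
scene 2364 2327 [580.67180666 141.01494471 174.04005324] [580.97661863 141.50391594 174.04704511]
top 2930 2887 [568.72708682 144.83228644 175.26519382] [567.83937859 143.85820371 175.31695717]
knob 257.5882352941176 193.3235294117647 [ 490.6999085  -297.43605735  254.        ]
```

View pics/scene9.png

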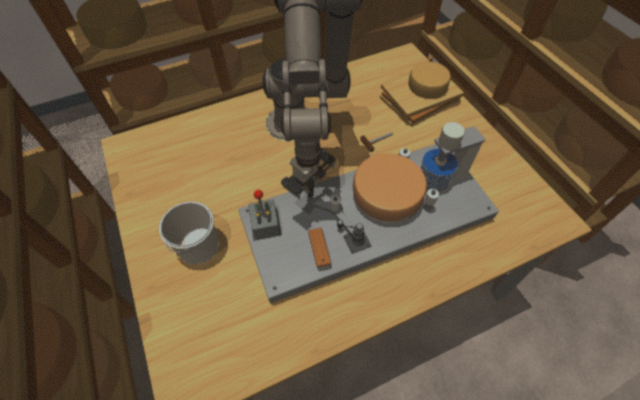

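```bash
python3 -c "
from plant import *
print(close_job())"; python3 chk.py
```

```text
the job is handed in; nothing more can be done
None
the job is handed in; nothing more can be done
```

The job is handed in at about 9 s of the 42 s. The direction lever is in neutral, and the arm is holding the roller arm at its rubber stop. No verdict was reported, and my check after handing in was refused, so everything below is from just before.

I gripped the red knob, carried it along its arc to the green mark and released it. I then took the black grip from above and swung it slowly about its pivot to the stop, without letting go.

- **Lever:** the knob measured within about 2 mm of upright along its swing. The limit is about 9 mm.
- **Roller arm:** the TCP geometry gives about 0.454 rad, so the arm is at its 0.45 rad stop. When I commanded 5 mm more it moved under 1 mm, and the side push rose from 9 to 25 N. I eased it to about 21 N and held it there for about half a second.
- **Cheese and loose items:** the cheese measured within about 1.3 mm of where it started, which is measurement noise. The brush, trier and pail look unmoved in the last picture, but I did not measure them.
- **Unexplained readings:** in the top picture there seems to be a gap between the bar and the stop post. I took it as parallax, because the force and the angle both say the arm is at the stop. There was also about 16 N vertical and 10 N lengthwise force on the tool, from bracing against the grip and well within limits.

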